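# Load two flanged pipe stubs on their tacking mandrels

## Task

Fit up the two flanged pipe stubs for tack welding. On the thick aluminium mandrel set the large bored flange flat on the steel base plate and then stand the wide tube on that flange; on the slender mandrel do the same with the small bored flange and the narrow tube, so that all four parts sit squarely round their mandrels. The blank disc and the solid round bar belong to another job: leave them where they are.

Things in the scene. Friction and masses are not known exactly. Their poses are not given: they have to be found in the camera images.
- mandrel_thick: bolted-down fixture: square dark steel base plate 100 x 100 x 12 mm, at its centre an upright aluminium mandrel, 35 mm thick up to 34 mm above the table, then a cone narrowing to a 15 mm nose 56 mm above the table. Origin: centre of the plate's underside, on the mandrel axis, at table height; z up, x and y along the plate's sides. Stands left or right of the other fixture
- mandrel_slender: tacking fixture, bolted down: the same base plate 100 x 100 x 12 mm with a slender aluminium mandrel, 21 mm in diameter up to 34 mm above the table, then narrowing to a 9 mm wide nose 56 mm above the table. Origin and axes as for the thick one. The small flange and narrow tube go here
- flange_large: large flange: flat bright steel ring, 66 mm outside diameter, 40 mm bore, 14 mm thick, four small dark bolt holes, 0.24 kg. Its origin is the centre of its underside, z is its axis, up; it starts lying flat on the table at any of six places
- flange_small: small flange: flat bright steel ring, 54 mm outside diameter, 26 mm bore, 14 mm thick, four small dark bolt holes, 0.19 kg. Its origin is the centre of its underside, z is its axis, up; it starts lying flat on the table at any of six places
- tube_large: wide tube: dark steel pipe stub, 48 mm outside diameter, 40 mm bore, 50 mm long, standing on end, 0.22 kg. Its origin is the centre of its underside, z is its axis, up; it starts standing on the table at any of six places
- tube_small: narrow tube: dark steel pipe stub, 34 mm outside diameter, 26 mm bore, 45 mm long, standing on end, 0.14 kg. Its origin is the centre of its underside, z is its axis, up; it starts standing on the table at any of six places
- blank_disc: blank disc of another job: flat bright steel disc without a bore, 60 mm in diameter, 14 mm thick, four small bolt holes; to be left alone. Its origin is the centre of its underside, z is its axis, up; it starts lying flat on the table at any of six places
- round_bar: solid round bar of another job: dark steel, 40 mm in diameter, 48 mm long, standing on end, closed top; to be left alone. Its origin is the centre of its underside, z is its axis, up; it starts standing on the table at any of six places
Things that resemble listed ones, but are neither listed nor needed, are in the scene too. Leave any turquoise look-alike of the flange_small alone.

How it is judged:
By the outcome, as a careful person would: the job done as asked, in the order asked, and still so for the second after the job is handed in, with the robot touching nothing.
It also fails if it takes over 109 s, if anything falls off the work surface, if the arm or the gripper's body presses on something with over 40 N, if the wrist force passes 120 N, or if a joint passes its speed limit or range.

## Robot

A 6-joint arm with a two-finger parallel gripper is mounted at the origin on the work surface; the furniture and walls round the work are solid. World frame = base frame: x ahead of the robot, y to its left, z up, the work surface at z = 0. Lengths are in mm, angles in rad, forces in N, time in s.
With the tool pointing down it reaches from about 350 to 775 mm from the base axis. Payload 7.3 kg.
Tool frame: the origin (TCP) lies at the very end of the fingers, on their centre line; the grasp point (between the pads) lies 19 mm behind it; x points along the fingers, z is the direction in which the jaws open and shut, and the axes are right-handed (so a half turn about x gives the same grasp; the last joint's range is limited). The gripper opens to 92 mm and grips with 3 to 60 N. Pads are 19 mm wide; open, the fingers measure 130 mm over their backs; the gripper's body (75 mm by 190 mm) begins 47 mm behind the grasp point.
Start: joints at [-1.494, 0.342, 1.524, -0, 1.275, -0.146], TCP at [116.026, -512.038, 226.741] pointing down, gripper open.
Joint ranges: [-2.53, 2.53], [-0.77, 2.02], [0.04, 2.7], [-1, 4.14], [0.28, 2.66], [-3.11, 3.11]. Speed limits (rad/s): [2.57, 2.57, 3.14, 3.14, 3.14, 3.14].

## Interface

Orientations are given as a 3x3 rotation matrix whose columns are the frame's x, y, z axes.
In Python, from plant import read_state, imaging, job gives the robot as it stands.
- The arm moves only by the shell command python3 -m handwheel 'ROWS' [OPENING] [FORCE]. ROWS is JSON, a list of rows, each a list of 6 numbers: the shift along the tool's x, y, z in mm, then the turn, a rotation vector about the tool's x, y, z in degrees. In form: [[dx, dy, dz, rx, ry, rz], ...]. A call has 1 to 5 rows; each row is the pose to reach, as a shift and turn from the pose commanded when the call began, along the tool's axes at that moment; what a row does not reach only later rows make up. A row lasts 1/10 s, in which the tool goes at most 50 mm and 8.59 degrees, less where a joint would pass 70% of its speed; a pose out of reach is approached as far as the arm can. A call with a gripper value outside its range is refused whole. OPENING is the opening, from 0 (shut) to 1 (fully open), set as the call begins (- or left out, the last holds). The fingers move at their own pace and stop on an object; FORCE is the grip in N (left out, the last holds). Time passes only in rows, so rows that repeat a pose let the fingers close. It gives the time, the measured TCP pose, the force and the opening at its end, in the units of the state.
- read_state(): the state, without advancing time (a new reading comes with each control period).
- imaging.read_camera(name): name is "side" or "top"; returns the picture (480x640x3 uint8, blue, green, red); there is no depth.
- imaging.camera_info(name): a dict with "K" (3x3 intrinsics, pixels), "R" (3x3) and "t" (3): a world point X has camera coordinates R X + t. Camera axes: x right, y down, z forward; pixel columns grow to the right and rows downward; lengths in mm; the calibration is good to about 2 mm. A picture is of the moment at which its call begins. camera_info takes no time and is no camera call.
- job.close_job(): hands the job in, once; it reports no verdict.
The state is a dict: "time": time; "joints": joint angles; "joint_velocities": joint speeds; "tau": joint torques, N m; "tcp_pos": TCP position; "tool_rot": TCP orientation; "contact_force": force on the tool from outside, world axes, zero at the start; "wrist_torque": the same for the moment, N m; "opening": opening from 0.0 (shut) to 1.0 (fully open).
Only numpy, scipy, OpenCV 4.12 (cv2) and the standard library are available. Lean on these libraries where they do the work, as an engineer would, in place of code of your own. Each camera call takes 0.05 s, during which the arm holds its last target. There are 200 camera calls.

## Working session

There is one attempt and no reset: what is moved stays moved. The work goes in short steps, Python scripts to look and compute and a shell command to move; the robot and the scene stay as the last step left them, time stands still between calls to the robot, and variables do not carry over. Pictures are saved under pics/ and viewed, about 12 in all and at most 16, crops included, and the job is handed in when it is done.

```bash
ls; mkdir -p pics; python3 - <<'E'
from plant import read_state, imaging
import cv2,numpy as np
np.set_printoptions(precision=4,suppress=True)
for n in("top","side"):
    cv2.imwrite(f"pics/{n}0.png",imaging.read_camera(n)); print(n,{k:np.array(v).round(4).tolist() for k,v in imaging.camera_info(n).items()})
s=read_state(); print({k:np.round(v,3).tolist() for k,v in s.items()})
E
```

```text
pics
top {'K': [[462.5438, 0.0, 318.7417], [0.0, 462.5438, 245.1285], [0.0, 0.0, 1.0]], 'R': [[-0.0033, -0.9998, 0.0175], [-0.9883, 0.0006, -0.1524], [0.1523, -0.0178, -0.9882]], 't': [-1.2795, 407.427, 1031.3892]}
side {'K': [[610.1211, 0.0, 321.8937], [0.0, 610.1211, 246.0522], [0.0, 0.0, 1.0]], 'R': [[-0.9992, 0.0388, 0.0079], [0.0136, 0.5245, -0.8513], [-0.0372, -0.8505, -0.5246]], 't': [406.6072, -1.0091, 1491.8893]}
{'time': 0.1, 'joints': [-1.494, 0.343, 1.525, 0.0, 1.275, -0.146], 'joint_velocities': [0.0, -0.001, -0.002, -0.0, 0.001, 0.001], 'tau': [0.002, -43.2, -24.469, 0.072, 0.053, -0.0], 'tcp_pos': [115.974, -511.679, 226.116], 'tool_rot': [[-0.0, 0.975, 0.221], [0.001, 0.221, -0.975], [-1.0, 0.0, -0.001]], 'contact_force': [0.385, -0.105, 0.27], 'wrist_torque': [-0.033, -0.001, -0.009], 'opening': 1.0}
```

View pics/top0.png

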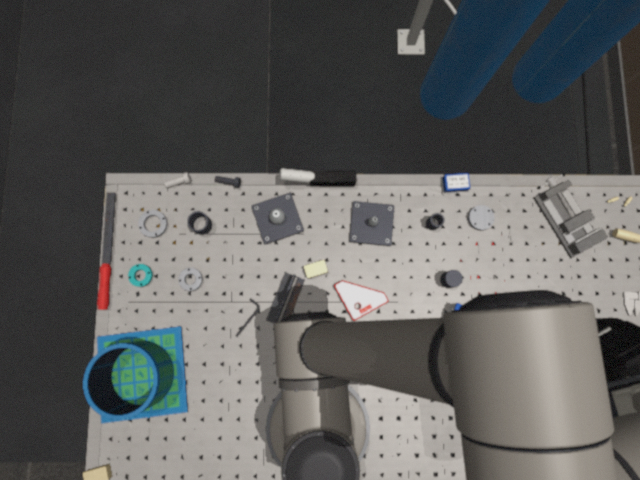

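View pics/side0.png

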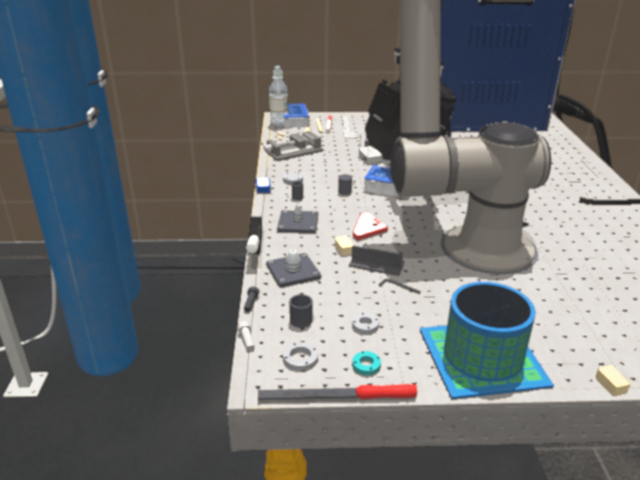

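Candidates (top view):
- **Rings:** (153,224) is the large bright ring, so flange_large. (190,279) is the smaller bright ring, so flange_small. (140,275) is the turquoise look-alike and (481,217) is the blank disc.
- **Dark cylinders:** (199,222) is the wide tube, (434,221) the narrow tube and (452,279) the solid bar.
- **Mandrels:** thick at (277,218), slender at (373,223).

I'll confirm these in an enlarged crop.

```bash
cat > h.py <<'E'
import numpy as np, cv2
from plant import read_state, imaging
def ray(n,uv,z):
    i=imaging.camera_info(n);K,R,t=(np.array(i[k]) for k in"KRt")
    d=R.T@np.linalg.solve(K,[*uv,1]);c=-R.T@t
    return c+d*(z-c[2])/d[2]
def proj(n,X):
    i=imaging.camera_info(n);K,R,t=(np.array(i[k]) for k in"KRt")
    p=K@(R@np.array(X,float)+t);return p[:2]/p[2]
def delta(x,y,z):
    s=read_state();return np.array(s["tool_rot"]).T@(np.array([x,y,z])-s["tcp_pos"])
E
python3 - <<'E'
from h import *
a=cv2.imread("pics/top0.png");
l=cv2.resize(a[190:300,115:315],None,fx=4,fy=4,interpolation=cv2.INTER_CUBIC)
r=cv2.resize(a[190:300,335:515],None,fx=4,fy=4,interpolation=cv2.INTER_CUBIC)
cv2.imwrite("pics/cl.png",l);cv2.imwrite("pics/cr.png",r)
for n,uv,z in [("FL",(153,224),14),("TL",(199,222),50),("MT",(277,216),56),("MS",(373,221),56),("TS",(434,221),45),("FS",(190,279),14)]:print(n,ray("top",uv,z).round(1))
E
```

```text
FL [460.3 384.8  14. ]
TL [457.7 269.2  50. ]
MT [470.3  92.6  56. ]
MS [ 458.9 -124.8   56. ]
TS [ 461.2 -266.7   45. ]
FS [331.5 293.7  14. ]
```

View pics/cl.png

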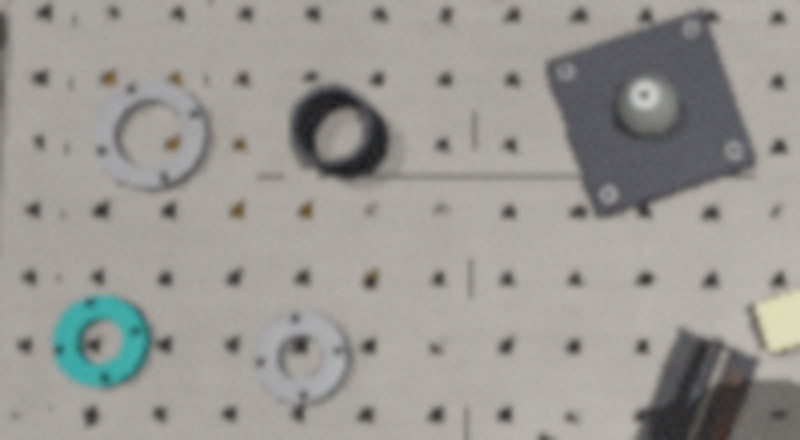

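View pics/cr.png

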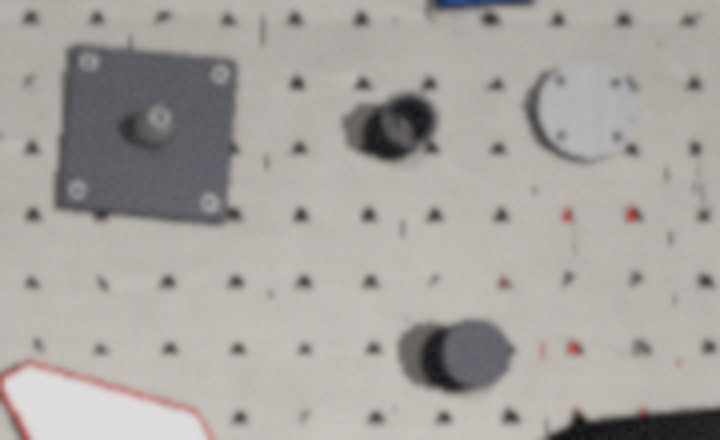

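The crops confirm it. Left crop: large ring (153,134), wide tube with an open bore (340,130), small bright ring (302,357), and the turquoise ring (102,341), which I'll leave alone. Right crop: narrow tube with an open bore (403,125), a blank disc with no bore (585,110) and the solid bar (475,355). Next I'll refine the positions by edge fit.

```bash
cat > fit.py <<'E'
from h import *
from scipy.optimize import minimize
a=np.linspace(0,2*np.pi,120,endpoint=False)
def circ(n,x,y,z,r):
    return np.array([proj(n,(x+r*np.cos(t),y+r*np.sin(t),z)) for t in a])
def samp(g,p): return cv2.remap(g,p[:,0].astype(np.float32)[None],p[:,1].astype(np.float32)[None],cv2.INTER_LINEAR)[0]
def fit(n,img,x0,y0,z,rs):
    g=cv2.GaussianBlur(cv2.cvtColor(img,cv2.COLOR_BGR2GRAY).astype(np.float32),(0,0),0.8)
    def f(p):  # radial contrast over the rims (r, sign, z)
        return -sum(s*(samp(g,circ(n,*p,zz,r-1.5))-samp(g,circ(n,*p,zz,r+1.5))).mean() for r,s,zz in rs)
    b=min((f((x0+i,y0+j)),x0+i,y0+j) for i in range(-8,9,4) for j in range(-8,9,4))
    r=minimize(f,b[1:],method="Nelder-Mead",options=dict(xatol=.05,fatol=.01,initial_simplex=[b[1:],(b[1]+3,b[2]),(b[1],b[2]+3)]))
    return r.x.round(1),round(-r.fun,1)
E
python3 - <<'E'
from fit import *
P=dict(FL=(460,385,[(33,1,14),(20,-1,14)]),TL=(458,269,[(24,-1,50),(20,1,50)]),TS=(461,-267,[(17,-1,45),(13,1,45)]),FS=(331,294,[(27,1,14),(13,-1,14)]))
for n in("top","side"):
    im=cv2.imread(f"pics/{n}0.png")
    for k,(x,y,rs) in P.items(): print(n,k,*fit(n,im,x,y,0,rs))
c=lambda p,o:(np.array(p)+.5)/4-.5+o
for k,ps,o in [("MT",[(566,72),(691,28),(735,150),(609,194)],(115,190)),("MS",[(89,62),(220,74),(210,203),(78,190)],(335,190))]:
    print(k,np.mean([ray("top",c(p,o),13) for p in ps],0).round(1))
print("noses",ray("top",c((645,95),(115,190)),56).round(1),ray("top",c((160,116),(335,190)),56).round(1))
E
python3 -m handwheel '[[0,0,0,8.5,0,0],[0,0,0,12.8,0,0]]' 1 40
```

```text
time: 0.3
tcp_pos: [116.0, -511.8, 226.3]
tool_rot: [[-0.0, 1.0, -0.006], [0.001, -0.006, -1.0], [-1.0, -0.0, -0.001]]
contact_force: [-0.1, -0.6, -1.1]
opening: 1.001Traceback (most recent call last):
  File "<stdin>", line 5, in <module>
  File "fit.py", line 11, in fit
    b=min((f((x0+i,y0+j)),x0+i,y0+j) for i in range(-8,9,4) for j in range(-8,9,4))
  File "fit.py", line 11, in <genexpr>
    b=min((f((x0+i,y0+j)),x0+i,y0+j) for i in range(-8,9,4) for j in range(-8,9,4))
           ~^^^^^^^^^^^^^
  File "fit.py", line 10, in f
    return -sum(s*(samp(g,circ(n,*p,zz,r-1.5))-samp(g,circ(n,*p,zz,r+1.5))).mean() for r,s,zz in rs)
            ~~~^^^^^^^^^^^^^^^^^^^^^^^^^^^^^^^^^^^^^^^^^^^^^^^^^^^^^^^^^^^^^^^^^^^^^^^^^^^^^^^^^^^^^
  File "fit.py", line 10, in <genexpr>
    return -sum(s*(samp(g,circ(n,*p,zz,r-1.5))-samp(g,circ(n,*p,zz,r+1.5))).mean() for r,s,zz in rs)
                          ~~~~^^^^^^^^^^^^^^^
  File "fit.py", line 5, in circ
    return np.array([proj(n,(x+r*np.cos(t),y+r*np.sin(t),z)) for t in a])
                     ~~~~^^^^^^^^^^^^^^^^^^^^^^^^^^^^^^^^^^^
  File "h.py", line 8, in proj
    i=imaging.camera_info(n);K,R,t=(np.array(i[k]) for k in"KRt")
ValueError: time passes only in moves, steps and waits
```

```bash
sed -i 's/^from plant.*/&\nCI={n:imaging.camera_info(n) for n in ("top","side")}/; s/i=imaging.camera_info(n)/i=CI[n]/' h.py
python3 - <<'E'
from fit import *
P=dict(FL=(460,385,[(33,1,14),(20,-1,14)]),TL=(458,269,[(24,-1,50),(20,1,50)]),TS=(461,-267,[(17,-1,45),(13,1,45)]),FS=(331,294,[(27,1,14),(13,-1,14)]))
for n in("top","side"):
    im=cv2.imread(f"pics/{n}0.png")
    for k,(x,y,rs) in P.items(): print(n,k,*fit(n,im,x,y,0,rs))
c=lambda p,o:(np.array(p)+.5)/4-.5+o
for k,ps,o in [("MT",[(566,72),(691,28),(735,150),(609,194)],(115,190)),("MS",[(89,62),(220,74),(210,203),(78,190)],(335,190))]:
    print(k,np.mean([ray("top",c(p,o),13) for p in ps],0).round(1))
print("noses",ray("top",c((645,95),(115,190)),56).round(1),ray("top",c((160,116),(335,190)),56).round(1))
E
```

```text
top FL [463.9 389.2] 15.9
top TL [455.  267.8] 29.5
top TS [ 459.2 -265. ] 23.4
top FS [331.8 296.4] 18.3
side FL [462.7 392.4] 41.1
side TL [439.8 262.8] 5.2
side TS [ 466.1 -253.5] 9.8
side FS [331.9 298.5] 43.6
MT [476.6  95.2  13. ]
MS [ 464.  -128.1   13. ]
noses [476.4  95.2  56. ] [ 464.4 -128.6   56. ]
```

```bash
python3 - <<'E'
from fit import *
im=cv2.imread("pics/top0.png");S=8
out=[]
for x,y,cs in [(463.9,389.2,[(33,14),(20,14),(33,0)]),(455,267.8,[(24,50),(20,50),(24,0)]),(331.8,296.4,[(27,14),(13,14),(27,0)]),(459.2,-265,[(17,45),(13,45),(17,0)])]:
    u,v=np.round(proj("top",(x,y,20))).astype(int)
    c=cv2.resize(im[v-18:v+19,u-24:u+25],None,fx=S,fy=S,interpolation=cv2.INTER_CUBIC)
    for (r,z),col in zip(cs,[(0,0,255),(0,200,255),(255,120,0)]):
        p=(circ("top",x,y,z,r)-[u-24,v-18]+.5)*S-.5
        cv2.polylines(c,[p.round().astype(int)],True,col,1)
    out.append(c)
cv2.imwrite("pics/ov.png",np.vstack([np.hstack(out[:2]),np.hstack(out[2:])]))
E
```

```text
(no output)
```

View pics/ov.png

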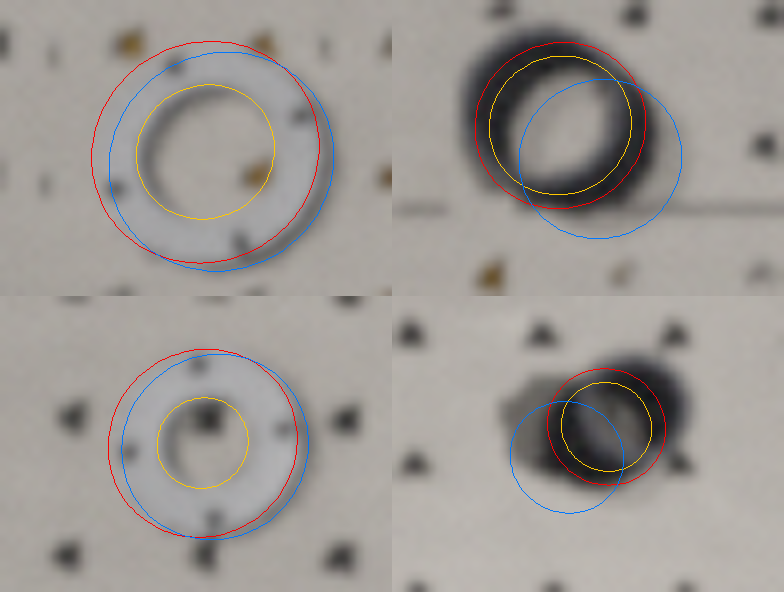

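```bash
python3 - <<'E'
from fit import *
g=cv2.cvtColor(cv2.imread("pics/side0.png"),cv2.COLOR_BGR2GRAY)
for k,X,r in [("TL",(459.8,272.9,25),24),("TS",(463.4,-270.9,22),17)]:
    u,v=proj("side",X);w=proj("side",(X[0]+r,*X[1:]))[0];w2=proj("side",(X[0]-r,*X[1:]))[0]
    print(k,u,v,"edges",w,w2);print(g[int(v),int(u)-20:int(u)+21],int(u)-20)
E
python3 -m handwheel '[[0,50,0,0,0,0],[0,100,0,0,0,0],[0,150,0,0,0,0],[0,200,0,0,0,0],[0,250,0,0,0,0]]'
python3 -m handwheel '[[0,40,-30,0,0,0],[0,80,-60,0,0,0],[0,98,-110,0,0,0],[0,98,-160,0,0,0],[0,98,-210,0,0,0]]'
python3 -m handwheel '[[0,0,-50,0,0,0],[0,0,-100,0,0,0],[0,0,-150,0,0,0],[0,0,-200,0,0,0],[0,0,-250,0,0,0]]'
python3 -m handwheel '[[0,0,-50,0,0,0],[0,0,-100,0,0,0],[0,0,-150,0,0,0],[0,0,-200,0,0,0],[0,0,-250,0,0,0]]'
python3 -m handwheel '[[0,0,-50,0,0,0],[0,0,-100,0,0,0],[0,0,-150,0,0,0],[0,0,-190,0,0,0],[0,0,-190,0,0,0]]'
python3 -c "
from h import *;print(read_state()['joints'],delta(463.6,388.5,3))"
```

```text
TL 301.0251872814328 309.1184920236685 edges 289.1018839595751 312.93120674509487
[226 226 228 229 230 229 226 200 147  89  59  59  59  60  60  62  63  67
  68  68  70  69  69  68  64  64  63  62  60  63  87 143 200 227 231 230
 230 228 228 229 229] 281
TS 297.84395481822656 190.01770405653895 edges 291.712975389181 303.97036200606254
[227 226 227 228 229 229 230 229 228 227 227 227 228 217 169 105  67  64
  66  66  66  66  66  64  68 101 161 208 227 229 229 228 228 228 229 228
 227 227 228 229 229] 277
time: 0.8
tcp_pos: [367.9, -511.7, 226.3]
tool_rot: [[-0.0, 1.0, -0.001], [0.001, -0.001, -1.0], [-1.0, -0.0, -0.001]]
contact_force: [-0.8, -1.0, 0.0]
opening: 0.999
time: 1.3
tcp_pos: [464.3, -302.9, 225.7]
tool_rot: [[-0.001, 1.0, 0.0], [0.001, 0.0, -1.0], [-1.0, -0.001, -0.001]]
contact_force: [1.7, -0.0, -0.2]
opening: 0.999
time: 1.8
tcp_pos: [463.7, -53.3, 226.5]
tool_rot: [[-0.0, 1.0, -0.001], [0.0, -0.001, -1.0], [-1.0, -0.0, -0.0]]
contact_force: [1.7, 0.4, -0.3]
opening: 1.001
time: 2.3
tcp_pos: [463.9, 196.8, 226.5]
tool_rot: [[-0.0, 1.0, -0.001], [-0.0, -0.001, -1.0], [-1.0, -0.0, 0.0]]
contact_force: [1.0, 0.3, -0.4]
opening: 0.999
time: 2.8
tcp_pos: [463.3, 389.2, 225.4]
tool_rot: [[-0.001, 1.0, 0.004], [0.001, 0.004, -1.0], [-1.0, -0.001, -0.001]]
contact_force: [0.7, -0.5, -0.3]
opening: 0.997
[5.71491787e-01 4.92051783e-01 1.29141116e+00 1.33754917e-03
 1.35873655e+00 2.13772608e+00] [222.39174177   0.60102606   0.9174393 ]
```

Side silhouettes agree with x ≈ 460.5 (wide tube) and ≈ 464.3 (narrow tube). Descending on the large flange.

```bash

python3 -m handwheel '[[50,0,0,0,0,0],[100,0,0,0,0,0],[150,0,0,0,0,0],[185,0,0,0,0,0],[200,0,0,0,0,0]]'
python3 -m handwheel '[[10,0,0,0,0,0],[18,0,0,0,0,0],[22,0,0,0,0,0],[22,0,0,0,0,0]]'
python3 -m handwheel '[[0,0,0,0,0,0],[0,0,0,0,0,0],[0,0,0,0,0,0],[0,0,0,0,0,0],[0,0,0,0,0,0]]' 0 35
python3 -m handwheel '[[0,0,0,0,0,0],[0,0,0,0,0,0],[0,0,0,0,0,0],[0,0,0,0,0,0],[0,0,0,0,0,0]]'
python3 - <<'E'
from h import *
for n in("top","side"): cv2.imwrite(f"pics/{n}1.png",imaging.read_camera(n))
s=cv2.imread("pics/side1.png")[260:400,220:400];t=cv2.imread("pics/top1.png")[170:310,100:280]
cv2.imwrite("pics/g1.png",cv2.resize(np.hstack([s,t]),None,fx=2.2,fy=2.2))
E
```

```text
time: 3.3
tcp_pos: [462.2, 382.6, 22.3]
tool_rot: [[-0.006, 1.0, -0.001], [-0.004, -0.001, -1.0], [-1.0, -0.006, 0.004]]
contact_force: [-0.8, 0.1, -0.1]
opening: 0.999
time: 3.7
tcp_pos: [464.8, 384.8, 5.0]
tool_rot: [[0.0, 1.0, -0.001], [0.0, -0.001, -1.0], [-1.0, 0.0, -0.0]]
contact_force: [-0.4, 0.5, 0.4]
opening: 1.0
time: 4.2
tcp_pos: [464.9, 385.2, 5.2]
tool_rot: [[0.001, 1.0, -0.001], [0.001, -0.001, -1.0], [-1.0, 0.001, -0.001]]
contact_force: [-0.5, 1.4, 2.5]
opening: 0.698
time: 4.7
tcp_pos: [464.8, 385.3, 5.2]
tool_rot: [[0.001, 1.0, -0.001], [0.001, -0.001, -1.0], [-1.0, 0.001, -0.001]]
contact_force: [-0.2, 2.7, 4.8]
opening: 0.697
```

View pics/g1.png

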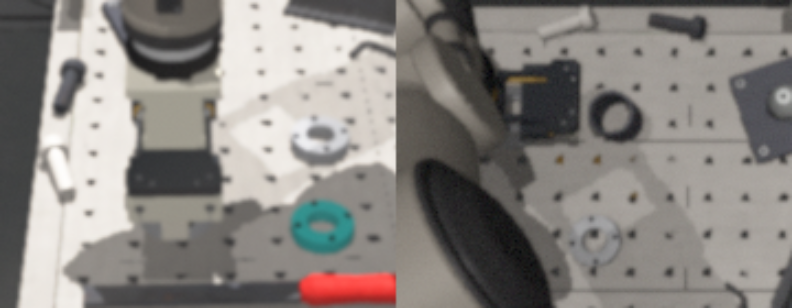

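The side view (left half) shows the fingers closed round the large flange, opening 64 mm. The other rings are untouched. Lifting and moving to the thick mandrel.

```bash

python3 -m handwheel '[[-15,0,0,0,0,0],[-45,0,0,0,0,0],[-80,0,0,0,0,0],[-110,0,0,0,0,0],[-110,0,0,0,0,0]]'
python3 - <<'E'
from h import *
cv2.imwrite(f"pics/side2.png",imaging.read_camera("side"));
s=cv2.imread("pics/side2.png")[200:400,200:420]
cv2.imwrite("pics/g2.png",cv2.resize(s,None,fx=3,fy=3,interpolation=cv2.INTER_CUBIC))
s=read_state();print(s["tcp_pos"],s["contact_force"],s["wrist_torque"],s["opening"],delta(476.5,95.2,112))
E
```

```text
time: 5.3
tcp_pos: [466.6, 385.6, 119.4]
tool_rot: [[0.007, 1.0, -0.001], [0.003, -0.001, -1.0], [-1.0, 0.007, -0.003]]
contact_force: [0.5, 0.1, -3.3]
opening: 0.698
[465.36142054 384.89933304 116.65640504] [ 1.13586462 -0.03733887 -3.69427601] [ 0.02250756  0.04092419 -0.09546763] 0.6982523558593283 [  4.30503141  11.30596987 289.69828335]
```

View pics/g2.png

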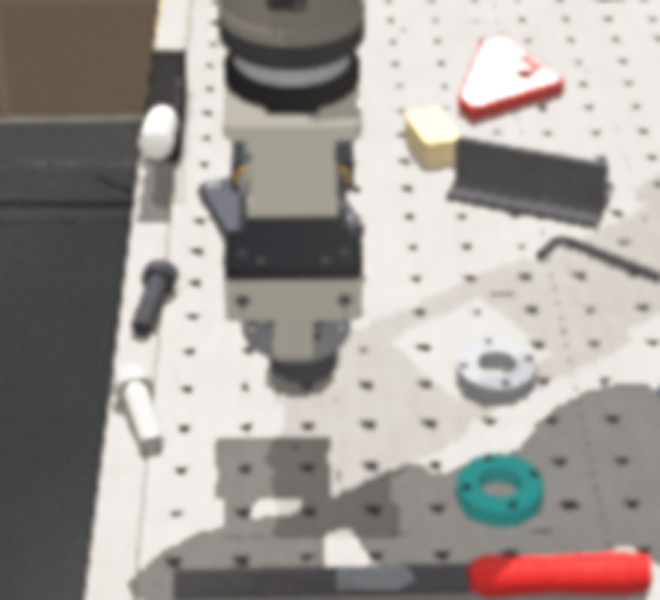

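Flange lifted: wrist shows −3.5 N, and the flange is at (300,370) under the finger at (296,345), centred to about 1–2 mm. Moving over the thick mandrel.

```bash

python3 -m handwheel '[[0,3,40,0,0,0],[0,6,90,0,0,0],[0,9,140,0,0,0],[0,12,190,0,0,0],[0,12.5,235,0,0,0]]'
python3 -m handwheel '[[0,0,30,0,0,0],[0,0,50,0,0,0],[0,0,56,0,0,0],[15,0,56,0,0,0],[30,0,56,0,0,0]]'
python3 -m handwheel '[[0,0,0,0,0,0],[0,0,0,0,0,0],[0,0,0,0,0,0]]'
python3 - <<'E'
from h import *
for n in("top","side"): cv2.imwrite(f"pics/{n}3.png",imaging.read_camera(n))
s=cv2.imread("pics/side3.png")[190:320,230:370];t=cv2.imread("pics/top3.png")[160:290,210:350]
cv2.imwrite("pics/g3.png",cv2.resize(np.hstack([s,t]),None,fx=2.8,fy=2.8,interpolation=cv2.INTER_CUBIC))
s=read_state();print(s["tcp_pos"],s["contact_force"])
E
```

```text
time: 5.85
tcp_pos: [475.3, 147.2, 113.0]
tool_rot: [[-0.004, 1.0, -0.001], [-0.001, -0.001, -1.0], [-1.0, -0.004, 0.001]]
contact_force: [1.0, 0.9, -2.1]
opening: 0.699
time: 6.35
tcp_pos: [476.2, 93.8, 83.5]
tool_rot: [[-0.001, 1.0, -0.001], [-0.0, -0.001, -1.0], [-1.0, -0.001, 0.0]]
contact_force: [0.5, -1.0, -2.4]
opening: 0.699
time: 6.65
tcp_pos: [477.0, 94.1, 85.0]
tool_rot: [[0.0, 1.0, 0.0], [-0.0, 0.0, -1.0], [-1.0, 0.0, 0.0]]
contact_force: [-0.4, 0.4, -2.3]
opening: 0.7
[477.21426248  94.03978415  85.20891145] [ 0.09643559 -0.30922256 -2.84946655]
```

View pics/g3.png

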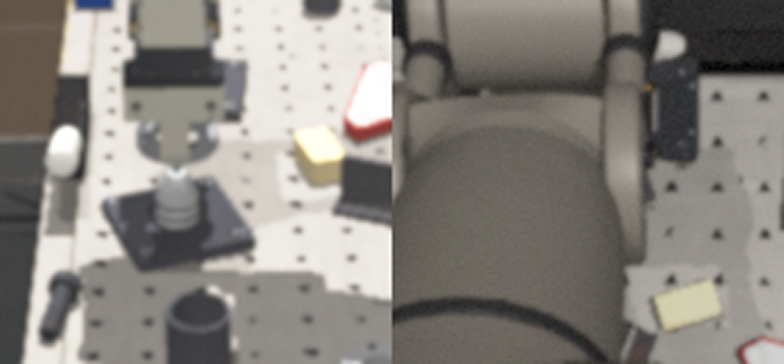

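In the side view the flange spans columns 138–217 (centre 177.5) above the mandrel at column 177, so x is aligned. Descending while watching the force.

```bash

python3 -m handwheel '[[10,0,0,0,0,0],[20,0,0,0,0,0],[26,0,0,0,0,0],[32,0,0,0,0,0],[32,0,0,0,0,0]]' | grep -v rot
python3 -m handwheel '[[4,0,0,0,0,0],[8,0,0,0,0,0],[12,0,0,0,0,0],[12,0,0,0,0,0]]'| grep -v rot
python3 -m handwheel '[[3,0,0,0,0,0],[6,0,0,0,0,0],[6,0,0,0,0,0]]'| grep -v rot
```

```text
time: 7.25
tcp_pos: [476.2, 93.7, 51.6]
contact_force: [-0.3, 0.5, -1.6]
opening: 0.695
time: 7.65
tcp_pos: [476.5, 93.7, 40.2]
contact_force: [-0.9, -0.7, -2.8]
opening: 0.7
time: 7.95
tcp_pos: [476.6, 93.8, 34.3]
contact_force: [-0.1, 0.6, -3.1]
opening: 0.699
```

No contact yet, and the flange is now below the cone. Continuing to the plate.

```bash

python3 -m handwheel '[[4,0,0,0,0,0],[8,0,0,0,0,0],[12,0,0,0,0,0],[14,0,0,0,0,0],[14,0,0,0,0,0]]' | grep -v rot
python3 -m handwheel '[[1,0,0,0,0,0],[2,0,0,0,0,0],[3,0,0,0,0,0],[3,0,0,0,0,0]]'| grep -v rot
```

```text
time: 8.45
tcp_pos: [476.6, 93.8, 20.3]
contact_force: [0.1, 0.1, -2.3]
opening: 0.696
time: 8.85
tcp_pos: [476.8, 93.8, 17.6]
contact_force: [-0.1, 0.3, -2.5]
opening: 0.697
```

```bash

python3 -m handwheel '[[1,0,0,0,0,0],[1.5,0,0,0,0,0],[1.5,0,0,0,0,0]]'| grep -v rot
python3 -m handwheel '[[0,0,0,0,0,0],[0,0,0,0,0,0],[0,0,0,0,0,0],[0,0,0,0,0,0],[0,0,0,0,0,0]]' 1 | grep -v rot
python3 -m handwheel '[[-40,0,0,0,0,0],[-80,0,0,0,0,0],[-110,0,0,0,0,0],[-110,-8,-90,0,0,0],[-110,-16,-140,0,0,0]]' | grep -v rot
python3 -m handwheel '[[0,0,-40,0,0,0],[0,0,-40,0,0,0],[0,0,-40,0,0,0]]' | grep -v rot
python3 - <<'E'
from h import *
for n in("top","side"): cv2.imwrite(f"pics/{n}4.png",imaging.read_camera(n))
s=cv2.imread("pics/side4.png")[220:350,230:370];t=cv2.imread("pics/top4.png")[160:290,210:350]
cv2.imwrite("pics/g4.png",cv2.resize(np.hstack([s,t]),None,fx=2.8,fy=2.8,interpolation=cv2.INTER_CUBIC))
print(delta(460.5,270,12))
E
```

```text
time: 9.15
tcp_pos: [477.0, 93.7, 17.2]
contact_force: [-2.9, -0.6, 10.0]
opening: 0.699
time: 9.65
tcp_pos: [476.9, 93.7, 16.1]
contact_force: [0.7, 0.4, 0.2]
opening: 0.996
time: 10.15
tcp_pos: [467.3, 193.5, 127.6]
contact_force: [0.9, 1.0, -0.2]
opening: 0.998
time: 10.45
tcp_pos: [465.7, 233.7, 125.9]
contact_force: [0.4, 1.0, 0.2]
opening: 1.002
[113.91062392  -5.512261   -37.75197534]
```

View pics/g4.png

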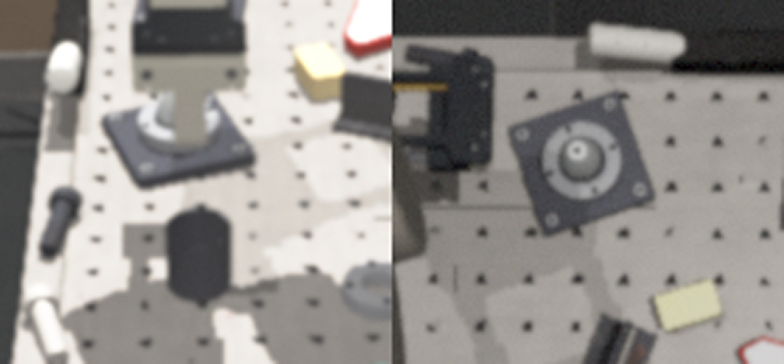

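Right half of the picture: the large flange is flat on the thick mandrel's plate and round the mandrel (top view, centre (580,158)). Touchdown read 10 N at TCP z = 17.2 mm, as expected. Next the wide tube.

```bash

python3 -m handwheel '[[0,-5,-38,0,0,0],[40,-5,-38,0,0,0],[80,-5,-38,0,0,0],[105,-5,-38,0,0,0],[114,-5,-38,0,0,0]]' | grep -v rot
python3 -m handwheel '[[0,0,0,0,0,0],[0,0,0,0,0,0]]' | grep -v rot
python3 -m handwheel '[[0,0,0,0,0,0],[0,0,0,0,0,0],[0,0,0,0,0,0],[0,0,0,0,0,0],[0,0,0,0,0,0]]' 0 35| grep -v rot
python3 -m handwheel '[[0,0,0,0,0,0],[0,0,0,0,0,0],[0,0,0,0,0,0]]' | grep -v rot
python3 -m handwheel '[[-20,0,0,0,0,0],[-60,0,0,0,0,0],[-100,0,0,0,0,0],[-100,0,0,0,0,0],[-100,0,0,0,0,0]]' | grep -v rot
python3 - <<'E'
from h import *
for n in("top","side"): cv2.imwrite(f"pics/{n}5.png",imaging.read_camera(n))
cv2.imwrite("pics/g5.png",cv2.resize(cv2.imread("pics/side5.png")[180:330,220:370],None,fx=3,fy=3,interpolation=cv2.INTER_CUBIC))
print(delta(477,93.7,112))
E
```

```text
time: 11.05
tcp_pos: [459.9, 269.1, 9.7]
contact_force: [0.9, -0.7, 0.3]
opening: 0.997
time: 11.25
tcp_pos: [462.3, 270.9, 13.3]
contact_force: [-0.1, -0.2, 0.4]
opening: 1.001
time: 11.75
tcp_pos: [461.3, 271.2, 12.4]
contact_force: [-0.2, -0.3, -0.4]
opening: 0.612
time: 12.05
tcp_pos: [461.3, 271.4, 12.3]
contact_force: [-0.8, 0.4, 2.0]
opening: 0.52
time: 12.55
tcp_pos: [461.2, 271.1, 112.3]
contact_force: [0.0, -0.5, -2.9]
opening: 0.519
[ -1.19420255  17.00721625 176.9331146 ]
```

View pics/g5.png

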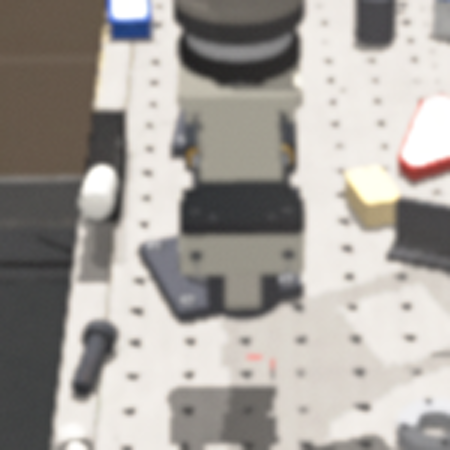

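The tube is held: opening 47.8 mm, its lower edge visible below the finger at (245,312). Moving over and lowering in stages.

```bash

python3 -m handwheel '[[0,5,50,0,0,0],[0,10,100,0,0,0],[0,15,145,0,0,0],[0,16,170,0,0,0],[0,16,177,0,0,0]]' | grep -v rot
python3 -m handwheel '[[10,0,0,0,0,0],[20,0,0,0,0,0],[30,0,0,0,0,0],[34,0,0,0,0,0],[34,0,0,0,0,0]]' | grep -v rot
python3 -m handwheel '[[4,0,0,0,0,0],[8,0,0,0,0,0],[12,0,0,0,0,0],[16,0,0,0,0,0],[16,0,0,0,0,0]]' | grep -v rot
python3 -m handwheel '[[3,0,0,0,0,0],[6,0,0,0,0,0],[9,0,0,0,0,0],[12,0,0,0,0,0],[12,0,0,0,0,0]]' | grep -v rot
```

```text
time: 13.15
tcp_pos: [476.2, 91.7, 110.6]
contact_force: [0.3, -0.4, -1.7]
opening: 0.525
time: 13.65
tcp_pos: [476.4, 94.9, 77.1]
contact_force: [-0.6, 0.5, -2.7]
opening: 0.518
time: 14.15
tcp_pos: [476.7, 94.1, 61.7]
contact_force: [-0.9, -0.4, -2.5]
opening: 0.528
time: 14.65
tcp_pos: [476.8, 94.1, 49.7]
contact_force: [-0.2, 0.7, -1.4]
opening: 0.523
```

```bash

python3 -m handwheel '[[3,0,0,0,0,0],[6,0,0,0,0,0],[9,0,0,0,0,0],[9,0,0,0,0,0]]' | grep -v rot
python3 -m handwheel '[[1,0,0,0,0,0],[2,0,0,0,0,0],[2.5,0,0,0,0,0],[2.5,0,0,0,0,0]]' | grep -v rot
```

```text
time: 15.05
tcp_pos: [476.8, 94.1, 40.7]
contact_force: [0.3, -1.2, -2.5]
opening: 0.517
time: 15.45
tcp_pos: [477.1, 94.2, 38.6]
contact_force: [-0.7, -0.5, -1.9]
opening: 0.524
```

```bash

python3 -m handwheel '[[0.5,0,0,0,0,0],[1,0,0,0,0,0],[1,0,0,0,0,0]]' | grep -v rot
python3 -m handwheel '[[0,0,0,0,0,0],[0,0,0,0,0,0],[0,0,0,0,0,0],[0,0,0,0,0,0],[0,0,0,0,0,0]]' 1 | grep -v rot
python3 -m handwheel '[[-40,0,0,0,0,0],[-80,0,0,0,0,0],[-110,0,0,0,0,0],[-110,-20,-40,0,0,0],[-110,-50,-75,0,0,0]]' | grep -v rot
python3 -m handwheel '[[0,-30,-40,0,0,0],[0,-60,-80,0,0,0],[0,-90,-120,0,0,0],[0,-95,-124,0,0,0],[0,-95,-124,0,0,0]]' | grep -v rot
python3 - <<'E'
from h import *
for n in("top","side"): cv2.imwrite(f"pics/{n}6.png",imaging.read_camera(n))
s=cv2.imread("pics/side6.png")[220:350,230:370];t=cv2.imread("pics/top6.png")[160:290,210:350]
cv2.imwrite("pics/g6.png",cv2.resize(np.hstack([s,t]),None,fx=2.8,fy=2.8,interpolation=cv2.INTER_CUBIC))
print(delta(332,293.5,5), read_state()["joints"])
E
```

```text
time: 15.75
tcp_pos: [477.2, 94.1, 38.2]
contact_force: [-1.7, -0.3, 4.4]
opening: 0.523
time: 16.25
tcp_pos: [477.1, 94.2, 37.6]
contact_force: [-0.5, -0.3, -0.2]
opening: 0.908
time: 16.75
tcp_pos: [428.4, 169.8, 148.8]
contact_force: [-0.1, 1.2, -0.2]
opening: 1.002
time: 17.25
tcp_pos: [331.3, 294.1, 147.7]
contact_force: [1.2, 0.2, 0.1]
opening: 0.997
[142.65136554  -0.87030695  -0.82098345] [ 5.48547075e-01  2.83199882e-01  1.85491848e+00 -6.09341534e-04
  1.00335200e+00  2.12038483e+00]
```

View pics/g6.png

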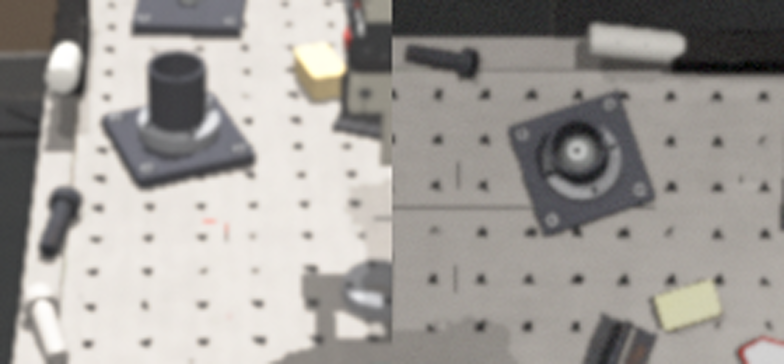

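The wide tube stands upright on the flange, round the mandrel, in both views (side (177,95), top (577,152)). Now the small bright flange.

```bash

python3 -m handwheel '[[45,0,0,0,0,0],[90,0,0,0,0,0],[125,0,0,0,0,0],[138,0,0,0,0,0],[143,0,0,0,0,0]]' | grep -v rot
python3 -m handwheel '[[0,0,0,0,0,0],[0,0,0,0,0,0]]' | grep -v rot
python3 -m handwheel '[[0,0,0,0,0,0],[0,0,0,0,0,0],[0,0,0,0,0,0],[0,0,0,0,0,0],[0,0,0,0,0,0]]' 0 35| grep -v rot
python3 -m handwheel '[[0,0,0,0,0,0],[0,0,0,0,0,0],[0,0,0,0,0,0]]' | grep -v rot
python3 -m handwheel '[[-20,0,0,0,0,0],[-60,0,0,0,0,0],[-100,0,0,0,0,0],[-120,0,0,0,0,0],[-120,0,0,0,0,0]]' | grep -v rot
python3 - <<'E'
from h import *
for n in("top","side"): cv2.imwrite(f"pics/{n}7.png",imaging.read_camera(n))
print(delta(464.2,-128,125))
E
```

```text
time: 17.85
tcp_pos: [332.6, 291.4, 3.0]
contact_force: [0.3, 0.7, 0.7]
opening: 1.0
time: 18.05
tcp_pos: [333.4, 293.1, 5.4]
contact_force: [0.2, 1.1, 0.5]
opening: 1.001
time: 18.55
tcp_pos: [332.2, 293.3, 4.8]
contact_force: [0.2, -0.3, 0.6]
opening: 0.615
time: 18.85
tcp_pos: [332.3, 293.4, 4.8]
contact_force: [-0.8, 0.2, 3.4]
opening: 0.563
time: 19.35
tcp_pos: [333.5, 294.0, 127.0]
contact_force: [0.5, -0.3, -2.0]
opening: 0.566
[ -0.851137   132.72768285 420.81861954]
```

```bash

python3 -m handwheel '[[0,25,40,0,0,0],[0,50,80,0,0,0],[0,75,120,0,0,0],[0,90,165,0,0,0],[0,105,210,0,0,0]]' | grep -v rot
python3 -m handwheel '[[0,10,45,0,0,0],[0,20,90,0,0,0],[0,28,135,0,0,0],[0,28,180,0,0,0],[0,28,211,0,0,0]]' | grep -v rot
python3 -m handwheel '[[0,0,0,0,0,0],[15,0,0,0,0,0],[30,0,0,0,0,0],[45,0,0,0,0,0],[45,0,0,0,0,0]]' | grep -v rot
python3 - <<'E'
from h import *
for n in("top","side"): cv2.imwrite(f"pics/{n}8.png",imaging.read_camera(n))
cv2.imwrite("pics/g8.png",cv2.resize(cv2.imread("pics/side8.png")[130:250,250:370],None,fx=5,fy=5,interpolation=cv2.INTER_CUBIC))
print(delta(464.2,-128,17), proj("side",(464.2,-128,56)),proj("side",(464.2,-128,87)))
E
```

```text
time: 19.95
tcp_pos: [436.3, 81.3, 122.6]
contact_force: [0.9, 0.7, -1.8]
opening: 0.566
time: 20.45
tcp_pos: [463.8, -130.2, 122.4]
contact_force: [0.9, 0.2, -2.3]
opening: 0.565
time: 20.95
tcp_pos: [462.6, -126.1, 76.5]
contact_force: [0.4, -0.6, -2.2]
opening: 0.566
[61.75567738  0.07464062  1.09432301] [297.6532877  203.05876537] [297.49455286 192.13433916]
```

View pics/g8.png

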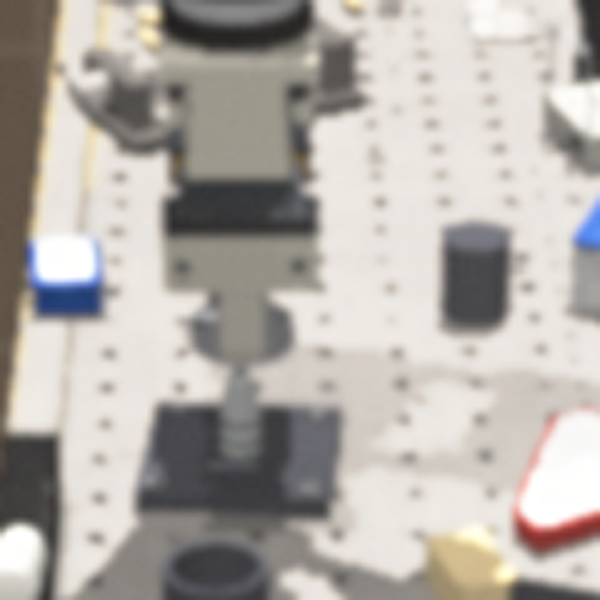

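The flange spans columns 191–294 (centre 242) and the mandrel is at 239, so I'll shift +1 mm in x. Lowering.

```bash

python3 -m handwheel '[[0,1,0,0,0,0],[10,1,0,0,0,0],[18,1,0,0,0,0],[24,1,0,0,0,0],[24,1,0,0,0,0]]' | grep -v rot
python3 -m handwheel '[[4,0,0,0,0,0],[8,0,0,0,0,0],[12,0,0,0,0,0],[12,0,0,0,0,0]]' | grep -v rot
python3 -m handwheel '[[3,0,0,0,0,0],[6,0,0,0,0,0],[9,0,0,0,0,0],[9,0,0,0,0,0]]' | grep -v rot
```

```text
time: 21.55
tcp_pos: [465.2, -127.6, 54.7]
contact_force: [-0.2, 1.3, -2.9]
opening: 0.568
time: 21.95
tcp_pos: [465.6, -127.7, 43.2]
contact_force: [-1.0, -0.2, -2.6]
opening: 0.573
time: 22.35
tcp_pos: [465.7, -127.7, 34.3]
contact_force: [0.1, -0.0, -1.9]
opening: 0.57
```

```bash

python3 -m handwheel '[[4,0,0,0,0,0],[8,0,0,0,0,0],[12,0,0,0,0,0],[14,0,0,0,0,0],[14,0,0,0,0,0]]' | grep -v rot
python3 -m handwheel '[[1,0,0,0,0,0],[2,0,0,0,0,0],[3,0,0,0,0,0],[3,0,0,0,0,0]]'| grep -v rot
python3 -m handwheel '[[0.5,0,0,0,0,0],[1,0,0,0,0,0],[1,0,0,0,0,0]]'| grep -v rot
```

```text
time: 22.85
tcp_pos: [465.7, -127.7, 20.3]
contact_force: [0.3, 0.3, -2.2]
opening: 0.564
time: 23.25
tcp_pos: [465.9, -127.8, 17.6]
contact_force: [-1.7, -0.8, -1.8]
opening: 0.566
time: 23.55
tcp_pos: [466.0, -127.9, 16.8]
contact_force: [-0.1, -0.2, -0.7]
opening: 0.567
```

```bash

python3 -m handwheel '[[0.5,0,0,0,0,0],[0.5,0,0,0,0,0]]'| grep -v rot
python3 -m handwheel '[[0,0,0,0,0,0],[0,0,0,0,0,0],[0,0,0,0,0,0],[0,0,0,0,0,0],[0,0,0,0,0,0]]' 0.8 | grep -v rot
python3 -m handwheel '[[-40,0,0,0,0,0],[-80,0,0,0,0,0],[-110,0,0,0,0,0],[-110,-1,50,0,0,0],[-110,-1,100,0,0,0]]' | grep -v rot
python3 -m handwheel '[[0,0,42,0,0,0],[0,0,42,0,0,0],[0,0,42,0,0,0]]' | grep -v rot
python3 - <<'E'
from h import *
for n in("top","side"): cv2.imwrite(f"pics/{n}9.png",imaging.read_camera(n))
s=cv2.imread("pics/side9.png")[140:260,240:370];t=cv2.imread("pics/top9.png")[160:280,330:460]
cv2.imwrite("pics/g9.png",cv2.resize(np.hstack([s,t]),None,fx=3,fy=3,interpolation=cv2.INTER_CUBIC))
print(delta(464.3,-270,10))
E
```

```text
time: 23.75
tcp_pos: [466.0, -127.9, 16.8]
contact_force: [-2.1, 0.5, 5.3]
opening: 0.569
time: 24.25
tcp_pos: [466.0, -127.8, 16.1]
contact_force: [-1.0, -0.5, -0.4]
opening: 0.8
time: 24.75
tcp_pos: [465.7, -228.3, 127.8]
contact_force: [0.8, -1.0, -0.4]
opening: 0.798
time: 25.05
tcp_pos: [464.3, -270.2, 125.8]
contact_force: [-0.1, 0.3, -0.3]
opening: 0.8
[115.91567496  -0.18144379   1.44472238]
```

View pics/g9.png

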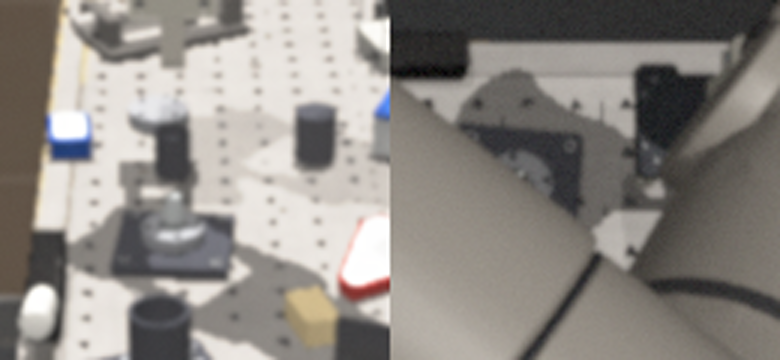

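The small flange is seated flat round the slender mandrel (side view (172,232)). The finger (col 172) is in line with the narrow tube (col 173). Grasping the tube.

```bash

python3 -m handwheel '[[35,0,0,0,0,0],[65,0,0,0,0,0],[95,0,0,0,0,0],[112,0,0,0,0,0],[116,0,0,0,0,0]]' | grep -v rot
python3 -m handwheel '[[0,0,0,0,0,0],[0,0,0,0,0,0]]' | grep -v rot
python3 -m handwheel '[[0,0,0,0,0,0],[0,0,0,0,0,0],[0,0,0,0,0,0],[0,0,0,0,0,0],[0,0,0,0,0,0]]' 0 30| grep -v rot
python3 -m handwheel '[[0,0,0,0,0,0],[0,0,0,0,0,0],[0,0,0,0,0,0]]' | grep -v rot
python3 -m handwheel '[[-20,0,0,0,0,0],[-60,0,0,0,0,0],[-100,0,0,0,0,0],[-110,0,0,0,0,0],[-110,0,0,0,0,0]]' | grep -v rot
python3 -m handwheel '[[0,0,-40,0,0,0],[0,0,-80,0,0,0],[0,0,-115,0,0,0],[0,0,-135,0,0,0],[0,0,-142,0,0,0]]' | grep -v rot
python3 -m handwheel '[[15,0,0,0,0,0],[30,0,0,0,0,0],[45,0,0,0,0,0],[45,0,0,0,0,0],[45,0,0,0,0,0]]' | grep -v rot
python3 - <<'E'
from h import *
for n in("top","side"): cv2.imwrite(f"pics/{n}10.png",imaging.read_camera(n))
cv2.imwrite("pics/g10.png",cv2.resize(cv2.imread("pics/side10.png")[150:250,250:350],None,fx=6,fy=6,interpolation=cv2.INTER_CUBIC))
print(delta(465.5,-128,36))
E
```

```text
time: 25.65
tcp_pos: [463.9, -267.5, 8.4]
contact_force: [-0.1, -0.7, 0.5]
opening: 0.8
time: 25.85
tcp_pos: [465.6, -269.7, 11.3]
contact_force: [0.3, -0.3, 0.7]
opening: 0.801
time: 26.35
tcp_pos: [465.1, -270.2, 10.4]
contact_force: [0.5, -0.7, 0.3]
opening: 0.412
time: 26.65
tcp_pos: [465.1, -270.2, 10.4]
contact_force: [0.2, -2.4, 1.1]
opening: 0.37
time: 27.15
tcp_pos: [465.3, -270.0, 121.3]
contact_force: [-0.5, 0.2, -1.8]
opening: 0.368
time: 27.65
tcp_pos: [463.4, -125.3, 118.2]
contact_force: [-0.1, -0.7, -1.2]
opening: 0.368
time: 28.15
tcp_pos: [464.5, -128.1, 74.5]
contact_force: [-0.5, 0.6, -1.4]
opening: 0.365
[39.43564169  0.27629458 -0.28972751]
```

View pics/g10.png

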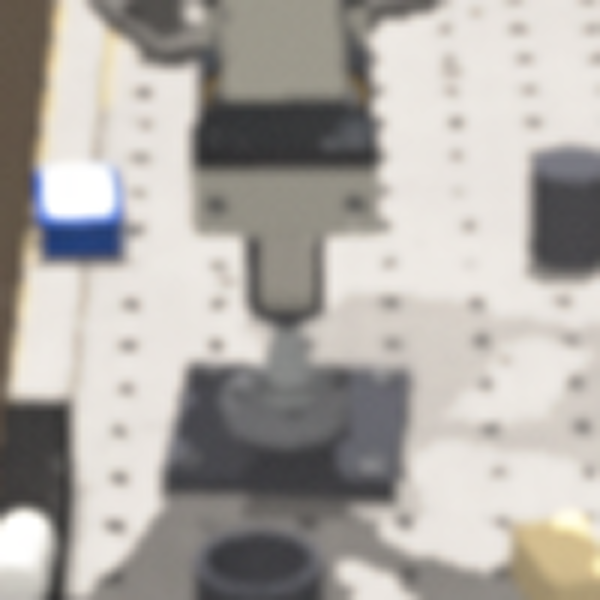

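The tube spans columns 248–324 (centre 286) above the mandrel at about 288, aligned within about 1 mm. Lowering.

```bash

python3 -m handwheel '[[5,-0.5,0,0,0,0],[10,-0.5,0,0,0,0],[15,-0.5,0,0,0,0],[20,-0.5,0,0,0,0],[20,-0.5,0,0,0,0]]' | grep -v rot
python3 -m handwheel '[[3,0,0,0,0,0],[6,0,0,0,0,0],[9,0,0,0,0,0],[12,0,0,0,0,0],[12,0,0,0,0,0]]' | grep -v rot
python3 -m handwheel '[[2,0,0,0,0,0],[4,0,0,0,0,0],[5.5,0,0,0,0,0],[5.5,0,0,0,0,0]]' | grep -v rot
```

```text
time: 28.75
tcp_pos: [464.0, -127.6, 54.4]
contact_force: [0.3, -0.4, -2.2]
opening: 0.367
time: 29.25
tcp_pos: [464.2, -127.7, 42.8]
contact_force: [-0.3, 1.0, -1.1]
opening: 0.364
time: 29.65
tcp_pos: [464.4, -127.8, 37.5]
contact_force: [-0.6, -0.1, -0.3]
opening: 0.367
```

```bash

python3 -m handwheel '[[0.5,0,0,0,0,0],[1,0,0,0,0,0],[1.3,0,0,0,0,0],[1.3,0,0,0,0,0]]' | grep -v rot
python3 -m handwheel '[[0.5,0,0,0,0,0],[0.5,0,0,0,0,0]]' | grep -v rot
```

```text
time: 30.05
tcp_pos: [464.5, -127.8, 36.5]
contact_force: [0.4, 0.2, -0.3]
opening: 0.367
time: 30.25
tcp_pos: [464.5, -127.8, 36.4]
contact_force: [-1.5, -0.4, 5.1]
opening: 0.363
```

Touchdown at the expected height, reading 5 N. Releasing and withdrawing clear of both cameras' views.

```bash

python3 -m handwheel '[[0,0,0,0,0,0],[0,0,0,0,0,0],[0,0,0,0,0,0],[0,0,0,0,0,0],[0,0,0,0,0,0]]' 0.8 | grep -v rot
python3 -m handwheel '[[-40,0,0,0,0,0],[-80,0,0,0,0,0],[-120,0,0,0,0,0],[-150,0,0,0,0,0],[-180,0,0,0,0,0]]' | grep -v rot
python3 -m handwheel '[[0,0,45,0,0,0],[0,0,90,0,0,0],[0,0,135,0,0,0],[0,0,180,0,0,0],[0,0,220,0,0,0]]' | grep -v rot
python3 -m handwheel '[[0,0,45,0,0,0],[0,0,90,0,0,0],[0,0,130,0,0,0],[0,0,130,0,0,0]]' | grep -v rot
python3 - <<'E'
from h import *
for n in("top","side"): cv2.imwrite(f"pics/{n}11.png",imaging.read_camera(n))
t=cv2.imread("pics/top11.png")[180:260,240:420];s=cv2.imread("pics/side11.png")[180:310,240:370]
f=lambda i,w,h:cv2.resize(i,(w,h),interpolation=cv2.INTER_CUBIC)
cv2.imwrite("pics/g11.png",np.hstack([f(s,300,300),f(t,500,222) if 0 else cv2.copyMakeBorder(f(t,500,222),0,78,0,0,0)]))
E
```

```text
time: 30.75
tcp_pos: [464.5, -127.8, 35.9]
contact_force: [-0.1, 0.0, -0.5]
opening: 0.754
time: 31.25
tcp_pos: [464.4, -127.8, 217.6]
contact_force: [-0.1, -0.1, 0.4]
opening: 0.802
time: 31.75
tcp_pos: [463.9, -349.9, 215.8]
contact_force: [0.1, -0.2, 0.2]
opening: 0.805
time: 32.15
tcp_pos: [462.6, -482.4, 214.1]
contact_force: [-0.6, 1.4, -0.9]
opening: 0.8
```

View pics/g11.png

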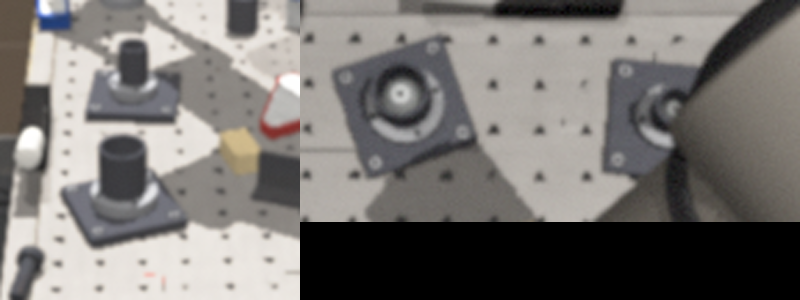

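View pics/top11.png

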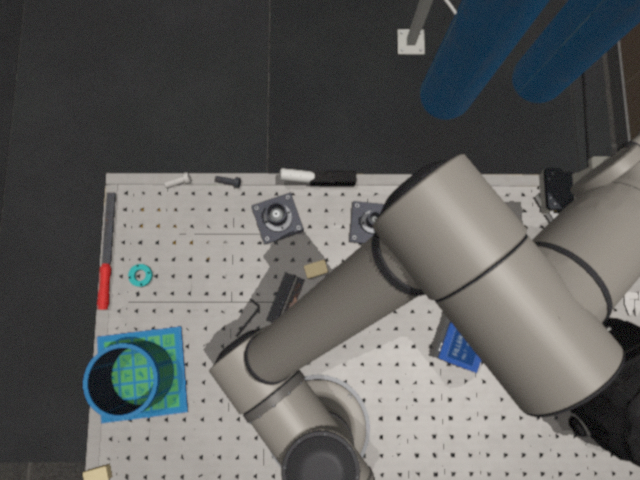

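Both stacks are upright and round their mandrels: side view wide (122,170), narrow (133,65). In the top view, the nose shows through each tube. The turquoise ring is still at (140,275). Quick check that the bar and disc haven't moved, then hand in.

```bash
python3 - <<'E'
from h import *
a,b=(cv2.imread(f"pics/side{i}.png").astype(int) for i in(0,11))
for k,(u,v) in dict(bar=(345,184),disc=(294,179)).items():
    T=a[v-9:v+10,u-9:u+10].astype(np.uint8);W=b[v-15:v+16,u-15:u+16].astype(np.uint8)
    m=cv2.minMaxLoc(cv2.matchTemplate(W,T,cv2.TM_CCOEFF_NORMED));print(k,m[1],np.array(m[3])-6)
s=read_state();print(s["time"],s["contact_force"])
from plant import job;print(job.close_job())
E
```

```text
bar 0.9913288950920105 [0 0]
disc 0.31595125794410706 [0 0]
32.25 [ 0.60090089  0.59558268 -0.79812368]
the job is handed in; nothing more can be done
None
```

I built both stubs in the order asked. The large flange and then the wide tube went on the thick mandrel; the small bright flange and then the narrow tube went on the slender one. The job was handed in at about 32 s of the 109 s limit, with the gripper empty and clear.

**Fit:** each part touched down within about 1 mm of its expected height, at 4–10 N. The last side view shows both stacks upright and seated. The last top view shows the thick mandrel's nose central in the wide tube. The arm partly hid the slender stack in that view, so its seating rests mainly on the side view and the touchdown height.

**Parts to leave alone:** image matching shows the bar has not shifted. The turquoise ring is still where it started. The match on the blank disc was weak (0.32) though it showed no shift. I think that is because the narrow tube in front of it was moved and the lighting changed. The gripper worked next to the disc only when taking that tube and felt no unexpected contact, but no final check confirmed the disc directly.

**Measurements that disagreed:** my automatic edge fit was about 6–7 mm off for the two tubes, so I corrected those positions by eye against the images before reaching for them. The jaws then closed about 3 mm away from the camera estimate in y on the large flange, and about 2 mm on the wide tube and small flange. They also read about 2 mm under the nominal diameter on both flanges, with no visible effect.

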